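# Pick the split retaining ring out of a bayonet test socket

## Task

Take the yellow hooked pick from its blue holder, reach down through the gap in the split steel ring in the black test socket, press the red sprung disc down just far enough to slip the hook under one end of the ring, and swing the ring up out of its groove until it stands at least 40 degrees open. Be gentle, the socket is brittle: never load it with more than about 15 N, and touch the test station with the pick only. Then put the pick back in its holder, fully home and upright, and leave the plug, shorting bar, boot and lamp where they are.

Things in the scene. Friction and masses are not known exactly. Their poses are not given: they have to be found in the camera images.
- station: Fixed test station: steel plate 110 x 110 x 8 mm, clamp collar 90 mm across (top 36 mm above the bench), black round socket in it, 76 mm outside, bore 64 mm. Origin: on the socket axis, on the bench; z up. The socket's HEIGHT IS NOT MEASURED: its rim is anywhere from 48 to 72 mm above the bench, fixed while you work; find it by touch or sight. Heights inside are given from the rim.
- disc_axis (a point): Point on the bench under the middle of the red sprung disc (61 mm across, fills the bore); axes as the station. The disc's top is 11.75 mm below the rim, 1 mm under the ring. It begins to give at 2 N, then 1 mm for each further 2 N, straight down, 12 mm at most (then hard).
- ring_gap (a point): Point on the bench under the middle of the ring's gap (station x = -17 mm, y = 0); axes as the station. Flat steel split ring, 3.5 mm thick, underside 10.75 mm below the rim, outer radius 29, 5 mm wide. Each end is a flat lug 11 mm (x) by 8 mm (y), centred here at y = +16.5 and -16.5 mm: free gap 25 mm in y, open inwards to the ring's middle.
- ring_hinge (a point): Point on the bench under the ring's hinge line at its back (station x = +26 mm), which runs along station y, 9 mm below the rim (the ring's mid-thickness). The ring is captive here and swings up about it; the lugs follow an arc of radius 43 mm, up and towards +x. Either lug may be lifted, with about 5 N; the ring stays where it is left.
- ring (a joint): Swing of the split ring: 0 = flat in its groove, grows as the lugs rise, hard stop at 1.2 rad; 40 degrees = 0.70 rad.
- holder: The fixed blue holder block 60 (x) x 70 (y) x 42 (z) mm with an upright through slot 10 (x) x 22 (y) mm in its middle. Origin: centre of its underside on the bench; z up. The pick stands in the slot, hanging on its collar.
- pick_grip (a point): Centre of the pick's yellow handle (pick weighs about 80 g), square 16 x 16 mm, 50 mm long, upright; grip it here on opposite flats. z up along it, y the way the hook points. Below it a dark collar plate, 22 mm in x, y from -9.75 to +20.25 mm, 25 to 29 mm below this point; then a round shank 5 mm across on the handle's axis, down to the hook.
- pick_hook (a point): Foot of the pick's shank, on its axis, at the hook's lowest line, 61 mm below the handle centre; axes as the handle. The hook is a round bar 4 mm thick from here along +y, its end 13 mm from the shank's axis. In the holder this point is 10 mm above the bench and 5.25 mm from the slot's middle towards holder -y, axes as the holder's, with 2 mm of play.
- plug: Bystander: grey round bayonet plug, 38 mm across, 44 mm tall, standing. Origin: centre of its underside.
- bar: Bystander: brass shorting bar lying flat, 12 x 56 x 8 mm. Origin: centre of its underside.
- boot: Bystander: orange tapered probe boot, 28 mm across, 36 mm tall, standing. Origin: centre of its underside.
- lamp: Bystander: squat chrome test lamp with an amber lens, 42 mm across, 35 mm tall, standing. Origin: centre of its underside.
Things that resemble listed ones, but are neither listed nor needed, are in the scene too. Leave any green or pink look-alike of the part that bears pick_grip alone.

How it is judged (in metres and radians):
On the way, in this order (a step that is already met when the one before it is completed fails the run):
1. the pick is drawn up out of its holder (raised by more than 45 mm) (height (world z) of pick_grip above 0.116 m), for 0.1 s.
2. the ring is swung up past 0.65 rad (value of joint ring above 0.65 rad), for 0.2 s.
At the end, for the whole second after the job is handed in: The ring stands open by more than 0.62 rad, and the pick hangs at rest in its holder: handle centre 67 to 75 mm above the bench, within 12 mm of the slot's middle, upright within 0.12 rad, released (value of joint ring above 0.62 rad and horizontal distance between pick_grip and holder below 0.012 m and height (world z) of pick_grip between 0.067 and 0.075 m and angle between pick_grip's own z axis and vertical below 0.12 rad and linear speed of pick below 0.02 m/s); the robot touches nothing.
It fails at once if the pick loads the test station (socket, disc, ring or plate) with more than 18 N (contact force between pick and station above 18 N).
It fails at once if the robot itself touches the test station (contact force between any of the arm, the fingers and station above 1 N).
It fails at once if the plug, bar, boot or lamp is moved by more than 15 mm (distance of any of plug, bar, boot, lamp from where it was at the start of the episode above 0.015 m).
It also fails if it takes over 51 s, if anything falls off the work surface, if the arm or the gripper's body presses on something with over 40 N, if the wrist force passes 120 N, or if a joint passes its speed limit or range.

## Robot

A 7-joint arm with a two-finger parallel gripper is mounted at the origin on the work surface. World frame = base frame: x ahead of the robot, y to its left, z up, the work surface at z = 0. Lengths are in m, angles in degrees, forces in N, time in s.
With the tool pointing down it reaches from about 0.35 to 0.775 m from the base axis. Payload 3.1 kg.
Tool frame: the origin (TCP) lies on the centre line of the jaws, within the pads' length; the fingertips stand 17 mm ahead of it and the grasp point (between the pads) lies 2 mm behind it (robot.tip_reach is the distance from the TCP to the fingertips, in m); z points along the fingers, y is the line along which they close (so a half turn about z gives the same grasp; the last joint's range is limited). The gripper opens to 85 mm and grips with 20 to 120 N. Pads are 22 mm wide; open, the fingers measure 114 mm over their backs; the gripper's body (76 mm by 85 mm) begins 54 mm behind the grasp point. The pads swing forward as they close: fully open they stand 13 mm farther back than shut.
Start: joints at [-68.451, 17.813, 0.802, 86.603, -0.252, 75.585, -1.558], TCP at [0.223, 0.503, 0.248] pointing down, gripper open.
Joint ranges: [-154.91, 154.91], [-16.99, 109.72], [-72.82, 74.43], [7.12, 147.25], [-82.49, 262.49], [11.32, 116.49], [-174.64, 174.64]. Speed limits (degrees/s): [159.86, 159.86, 180, 180, 180, 180, 180].

## Interface

Orientations are given as [roll, pitch, yaw] about the fixed x, y, z axes, in that order (R = Rz(yaw) Ry(pitch) Rx(roll)).
In Python, from station import robot, fingers, vision, workorder, recognise gives the robot as it stands. Calls block until the motion is done:
- robot.move_to(position, orientation): joint-space move of the TCP to a pose.
- robot.line_to(position, orientation=None, velocity=0.15, f_stop=None): straight line of the TCP; orientation=None keeps the orientation; velocity is the mean speed in m/s. With f_stop (N) it stops when the force on the tool has changed by that much, and returns True; else False.
- robot.move_j(angles): joint-space move.
- fingers.gripper_to(opening, force=None): opening from 0.0 (shut) to 1.0 (fully open); force is the grip in N (None keeps the last); returns when the fingers have stopped.
- robot.pause(seconds).
- robot.inverse_kinematics(position, orientation): joint angles nearest the present ones, or None.
- vision.grab_frame(name): name is "scene" or "top" or "wrist"; returns the picture (384x512x3 uint8, red, green, blue); there is no depth.
- vision.calibration(name): a dict with "mtx" (3x3 intrinsics, pixels), "extrinsics" (4x4, takes a point from world to camera coordinates); the wrist camera has in their place "T_tool_cam" (4x4, takes a point from camera to tool coordinates, whose origin is the TCP and whose axes are the flange's). Camera axes: x right, y up, looking along -z (the intrinsics and any distortion apply to the point x, -y, -z); pixel columns grow to the right and rows downward; lengths in m; the calibration is good to about 2 mm. A picture is of the moment at which its call begins: read the wrist's pose just before it. calibration takes no time and is no camera call.
A pose or a line that the arm cannot do raises robot.PlanningError and nothing moves.
- workorder.close_job(): hands the job in, once; it reports no verdict.
Trained networks look in the newest picture that a camera, given by its name, has taken for a name from the list of things; names that differ only in an ending like _2 or _b are one class to them, and where a whole thing is asked for, a point or a joint stands for the part that bears it (a point fixed in the world has none). Each returns a list of dicts, best first, with "p" (0 to 1); they miss things now and then, are a little off and sometimes report something else, mostly with a low value. They report only what shows in the picture. A call takes as long as a camera call. They do not tell look-alikes from the thing itself.
- recognise(label, camera): "rect" ([centre column, centre row, width, height] in pixels, round what is visible of it).
Readings, each from a call of its own:
- robot.current_time_s(): time.
- robot.current_joint_positions(): joint angles.
- robot.current_dq(): joint speeds.
- robot.current_joint_torque(): joint torques, N m.
- robot.current_tool_pos(): TCP position.
- robot.current_eef_rot(): TCP orientation.
- robot.current_contact_force(): force on the tool from outside, world axes, zero at the start.
- robot.current_torque(): the same for the moment, N m.
- robot.current_finger_gap(): opening from 0.0 (shut) to 1.0 (fully open).
Only numpy, scipy, OpenCV 4.12 (cv2) and the standard library are available. Lean on these libraries where they do the work, as an engineer would, in place of code of your own. Each camera call takes 0.05 s, during which the arm holds its last target. There are 200 camera calls.

## Working session

There is one attempt and no reset: what is moved stays moved. The work goes in short steps, each a Python script; the robot and the scene stay as the last script left them, time stands still between calls to the robot, and variables do not carry over. Pictures are saved under pics/ and viewed, on a budget of 10 in all, crops included, one or two more only if the job needs it, and the job is handed in when it is done.

```bash
ls; mkdir -p pics; cat > h.py <<'E'
import numpy as np, cv2
from station import robot, fingers, vision, workorder, recognise
from scipy.spatial.transform import Rotation as R
def save(n,img,s=1.0): cv2.imwrite('pics/'+n+'.png',cv2.resize(img[...,::-1],None,fx=s,fy=s,interpolation=cv2.INTER_CUBIC))
def campose(name,pos=None,rot=None):
    c=vision.calibration(name); K=np.array(c['mtx'])
    if 'extrinsics' in c: T=np.linalg.inv(np.array(c['extrinsics']))
    else:
        W=np.eye(4); W[:3,:3]=R.from_euler('xyz',rot,degrees=True).as_matrix(); W[:3,3]=pos
        T=W@np.array(c['T_tool_cam'])
    return K,T,c
def ray(u,v,K,T):
    d=np.linalg.inv(K)@[u,v,1.]; d=T[:3,:3]@[d[0],-d[1],-d[2]]
    return T[:3,3],d
def onz(u,v,z,K,T):
    o,d=ray(u,v,K,T); return o+d*(z-o[2])/d[2]
def proj(p,K,T):
    q=np.linalg.inv(T)@[*p,1]; q=K@[q[0],-q[1],-q[2]]; return q[:2]/q[2]
E
python3 - <<'E'
from h import *
a=vision.grab_frame('top'); b=vision.grab_frame('scene')
print(vision.calibration('top').keys())
for n in ['top','scene']:
    K,T,c=campose(n); print(n,K.tolist(),T.round(3).tolist(),{k:v for k,v in c.items() if k not in('mtx','extrinsics')})
    for l in ['station','holder','pick_grip','ring','plug','bar','boot','lamp']:
        print(l,[(np.round(d['rect'],1).tolist(),round(d['p'],2)) for d in recognise(l,n)][:4])
img=np.vstack([a,b]); cv2.imwrite('pics/a.png',cv2.resize(img[...,::-1],(800,1200))[:600]);cv2.imwrite('pics/b.png',cv2.resize(img[...,::-1],(800,1200))[600:])
print(robot.current_time_s(),robot.current_eef_rot(),robot.tip_reach)
E
```

```text
pics
dict_keys(['mtx', 'extrinsics'])
top [[432.6856506153789, 0.0, 252.33357423420517], [0.0, 432.6856506153789, 184.89346176792216], [0.0, 0.0, 1.0]] [[0.008, 0.995, -0.101, 0.484], [-1.0, 0.008, -0.009, 0.051], [-0.008, 0.101, 0.995, 0.932], [0.0, 0.0, 0.0, 1.0]] {}
station [([371.1, 203.1, 68.5, 71.0], 0.71)]
holder [([248.8, 210.7, 33.1, 36.3], 0.94), ([248.8, 211.7, 13.3, 13.6], 0.39)]
pick_grip [([193.3, 253.3, 40.4, 14.8], 0.77), ([254.1, 275.5, 10.4, 40.2], 0.61), ([248.4, 210.3, 16.6, 13.7], 0.49)]
ring [([373.9, 197.2, 29.7, 25.4], 0.57)]
plug [([263.9, 120.8, 17.4, 20.3], 0.68)]
bar [([335.1, 121.9, 20.8, 18.6], 0.68)]
boot [([195.4, 124.6, 11.1, 12.6], 0.66)]
lamp [([139.4, 194.1, 21.2, 20.3], 0.8), ([247.4, 211.8, 18.8, 14.5], 0.67)]
scene [[440.51267889034654, 0.0, 258.4251856532671], [0.0, 440.51267889034654, 189.90971014662586], [0.0, 0.0, 1.0]] [[-0.271, -0.57, 0.776, 1.219], [0.963, -0.161, 0.218, 0.217], [0.0, 0.806, 0.592, 0.572], [0.0, 0.0, 0.0, 1.0]] {}
station [([158.2, 189.2, 54.8, 50.1], 0.94)]
holder [([282.4, 200.3, 39.1, 33.6], 0.71)]
pick_grip [([337.7, 187.6, 35.2, 15.1], 0.63), ([289.5, 169.1, 11.3, 21.1], 0.62), ([278.9, 182.7, 14.6, 24.2], 0.55)]
ring []
plug [([235.1, 267.1, 20.6, 34.8], 0.83)]
bar [([152.3, 257.3, 33.0, 7.4], 0.64)]
boot [([323.9, 286.2, 17.5, 23.4], 0.7)]
lamp [([396.9, 235.5, 21.1, 26.0], 0.8)]
0.9 [ 1.79995227e+02 -5.89709214e-04  1.56066442e+02] 0.017
```

View pics.

View pics/a.png

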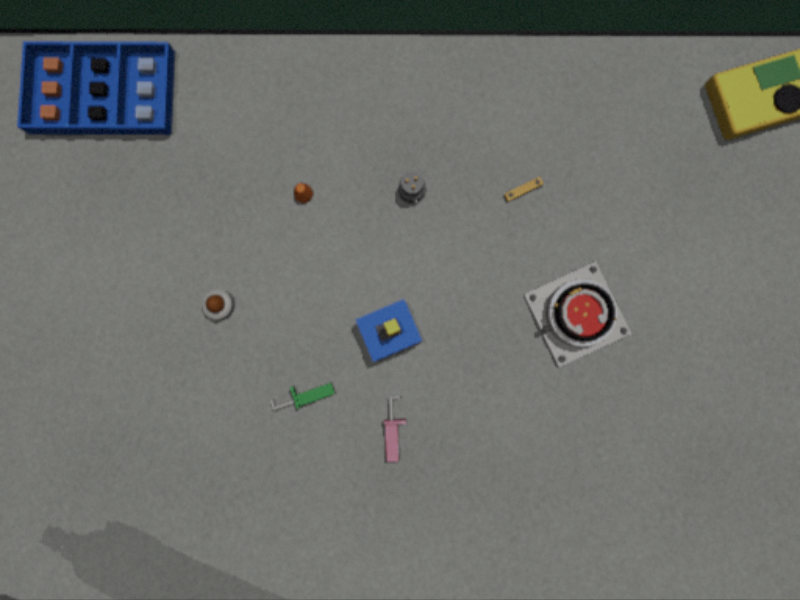

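```bash
python3 - <<'E'
from h import *
K,T,c=campose('top')
for n,u,v,z in [('holder',248.8,210.7,.042),('grip',248.4,210.3,.09),('station',371,203,.02),('ring',373.9,197.2,.05),('plug',263.9,120.8,.03),('bar',335,121.9,.004),('boot',195.4,124.6,.02),('lamp',139.4,194.1,.02)]:
    print(n,onz(u,v,z,K,T).round(3))
a=cv2.imread('pics/a.png'); s=800/512
h=a[int(170*s):int(310*s),int(160*s):int(300*s)]; t=a[int(150*s):int(250*s),int(320*s):int(420*s)]
cv2.imwrite('pics/c.png',np.hstack([cv2.resize(h,(400,400)),cv2.resize(t,(400,400))]))
E
```

```text
holder [0.521 0.066 0.042]
grip [0.52  0.066 0.09 ]
station [ 0.54  -0.191  0.02 ]
ring [ 0.55  -0.189  0.05 ]
plug [0.713 0.035 0.03 ]
bar [ 0.718 -0.12   0.004]
boot [0.706 0.183 0.02 ]
lamp [0.555 0.298 0.02 ]
```

View pics/c.png

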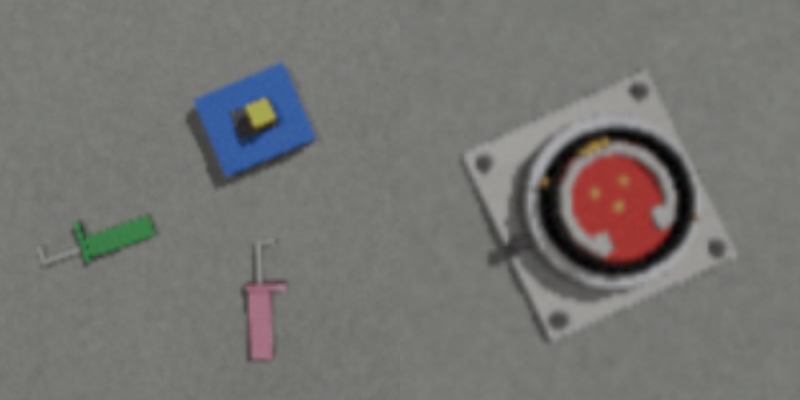

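Candidates: the yellow upright block in the blue holder (248,210), the green pick lying at (193,253) and the pink one at (254,275). The yellow one standing in the blue holder is the pick meant, and the crop confirms it. The collar's dark side points lower-left, so pick +y is roughly world +y, with yaw about 22°. The ring gap faces lower-right, so station yaw is about 24°. Next I look closer with the wrist camera.

```bash
python3 - <<'E'
from h import *
import json
print(np.round(vision.calibration('wrist')['T_tool_cam'],3).tolist(),np.round(vision.calibration('wrist')['mtx'],1).tolist(), vision.calibration('wrist').keys())
Rt=np.array(vision.calibration('wrist')['T_tool_cam'])
yaw=-157
Rw=R.from_euler('xyz',[180,0,yaw],degrees=True).as_matrix()
off=Rw@Rt[:3,3]; print('cam offset',off.round(3))
log={}
def shot(name,p):
    p=np.array(p); 
    robot.move_to(p.tolist(),[180,0,yaw]); robot.pause(.2)
    pos=robot.current_tool_pos(); rot=robot.current_eef_rot(); im=vision.grab_frame('wrist')
    cv2.imwrite('pics/'+name+'.png',im[...,::-1]); log[name]=[list(map(float,pos)),list(map(float,rot))]
    print(name,robot.current_time_s(),np.round(pos,3),np.round(robot.current_joint_positions(),0),np.round(robot.current_contact_force(),2))
ox,oy=off[:2]
shot('w_hold',[.52-ox,.066-oy,.21])
shot('w_st1',[.545-ox,-.19-oy,.22])
shot('w_st2',[.545-ox+.03,-.19-oy+.06,.22])
json.dump(log,open('log.json','w'))
a=cv2.imread('pics/w_hold.png');b=cv2.imread('pics/w_st1.png')
cv2.imwrite('pics/d.png',np.hstack([a[:,56:456],b[:,56:456]]))
E
```

```text
[[0.0, 0.956, 0.293, 0.075], [1.0, -0.0, 0.0, 0.001], [0.001, 0.293, -0.956, -0.126], [0.0, 0.0, 0.0, 1.0]] [[280.2, 0.0, 257.4], [0.0, 280.2, 187.5], [0.0, 0.0, 1.0]] dict_keys(['mtx', 'T_tool_cam'])
cam offset [-0.07  -0.029  0.126]
w_hold 3.1333 [0.589 0.096 0.21 ] [-22.  25.  16.  83.  -7.  73. 108.] [-0.86 -0.03 -0.52]
w_st1 4.3917 [ 0.615 -0.158  0.22 ] [  0.  30.  21.  75. -10.  77. 134.] [ 0.34 -0.11  0.1 ]
w_st2 5.0167 [ 0.644 -0.103  0.22 ] [ -4.  32.  20.  72. -10.  78. 128.] [ 1.33 -0.05  0.78]
```

View pics/d.png

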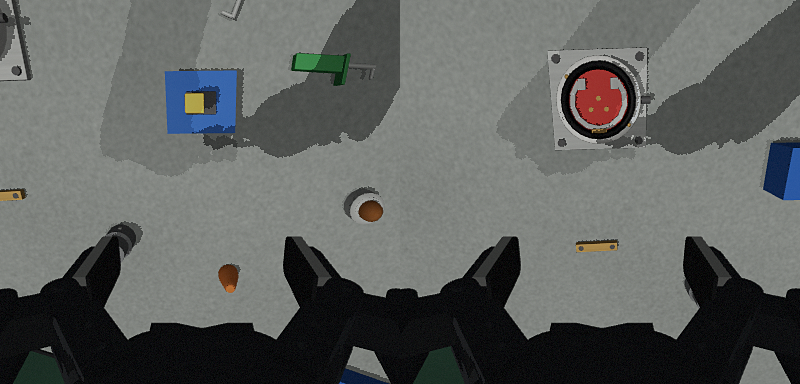

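The left half shows the blue holder at (257,101) in the full frame with the yellow handle at (250,103), its collar shadow to the right. The right half shows the socket at (254,98), with the ring gap up at (254,84) and its lugs at (238,86) and (269,84). Enlarging for edge fits.

```bash
python3 - <<'E'
import cv2,numpy as np
f=4
def c(n,u,v,w,h): 
    return cv2.resize(cv2.imread(f'pics/{n}.png')[v:v+h,u:u+w],(400,int(400*h/w)),interpolation=cv2.INTER_LINEAR)
im2=cv2.imread('pics/w_st2.png'); 
hs=cv2.cvtColor(im2,cv2.COLOR_BGR2HSV); m=((hs[...,0]<8)|(hs[...,0]>172))&(hs[...,1]>150)&(hs[...,2]>100)
ys,xs=np.nonzero(m[:230]); u,v=int(np.median(xs)),int(np.median(ys)); print(u,v)
a=c('w_hold',207,56,100,100); b=c('w_st1',197,43,112,112); d=c('w_st2',u-56,max(v-56,0),112,112)
print('st2 crop origin',u-56,max(v-56,0))
cv2.imwrite('pics/e.png',np.hstack([b,d]))
cv2.imwrite('pics/e2.png',a)
E
```

```text
214 47
st2 crop origin 158 0
```

View pics/e.png

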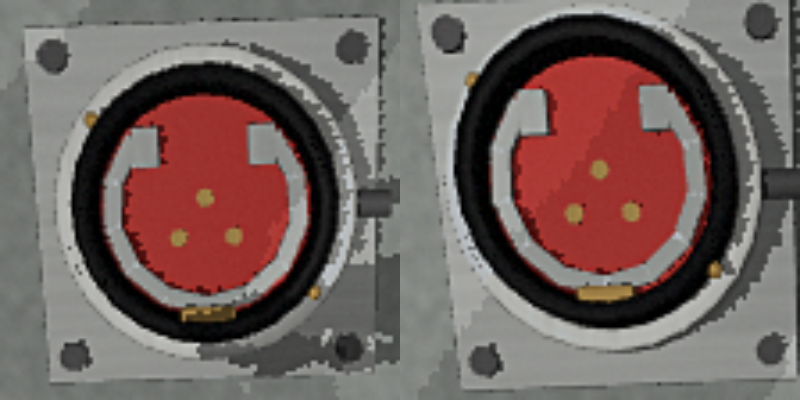

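View pics/e2.png

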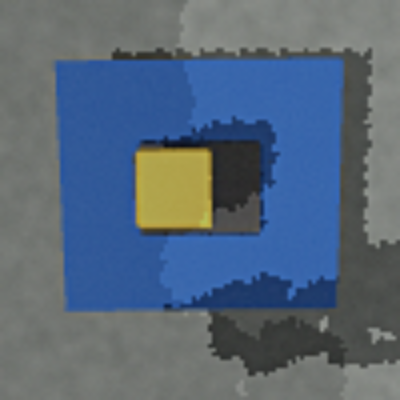

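```bash
python3 - <<'E'
from h import *
import json
from scipy.optimize import least_squares
L=json.load(open('log.json'))
def cp(n): return campose('wrist',*L[n])
def px(U,V,s,o): return ((U+.5)/s-.5+o[0],(V+.5)/s-.5+o[1])
K,T,_=cp('w_hold')
H=[onz(*px(U,V,4,(207,56)),.042,K,T) for U,V in [(55,60),(343,57),(337,311),(66,311)]]
for h in H: print(h.round(4))
print('len',[round(np.linalg.norm(H[i]-H[(i+1)%4]),4) for i in range(4)])
c=np.mean(H,0); d=H[1]+H[2]-H[0]-H[3]; e=H[0]+H[1]-H[2]-H[3]
print('holder c',c.round(4),'yaw via y',np.degrees(np.arctan2(-d[0],d[1])),'via x',np.degrees(np.arctan2(-e[1],-e[0])))
P=[onz(*px(U,V,4,(207,56)),.096,K,T) for U,V in [(135,149),(212,149),(212,232),(135,229)]]
g=np.mean(P,0); d=P[1]+P[2]-P[0]-P[3]; print('grip',g.round(4),'yaw',np.degrees(np.arctan2(-d[0],d[1])),[round(np.linalg.norm(P[i]-P[(i+1)%4]),4) for i in range(4)])
s=400/112
S={'w_st1':((197,43),[(53,57),(353,47),(76,356),(348,349)],[(159,147),(249,145)],(204.5,203)),
   'w_st2':((158,0),[(48,34),(361,21),(86,361),(371,350)],[(146,109),(240,107)],(196,170))}
for n,(o,holes,lug,rim) in S.items():
    K,T,_=cp(n); q=np.array([onz(*px(*h,s,o),.008,K,T) for h in holes]); print(n,'holes c',q.mean(0).round(4),[round(np.linalg.norm(q[i]-q[j]),4) for i,j in [(0,1),(2,3),(0,2),(1,3)]])
def res(p):
    x,y,yaw,h,a=p; Rz=R.from_euler('z',yaw).as_matrix(); r=[]
    for n,(o,holes,lug,rim) in S.items():
        K,T,_=cp(n)
        M=[(-a,-a,.008),(-a,a,.008),(a,-a,.008),(a,a,.008),(-.017,-.0125,h-.00725),(-.017,.0125,h-.00725),(0,0,h)]
        for m,q in zip(M,holes+lug+[rim]): r+=list(proj(Rz@m+[x,y,0],K,T)-px(*q,s,o))
    return r
f=least_squares(res,[.54,-.19,np.radians(24),.06,.042],loss='soft_l1')
print('station',f.x.round(4),np.degrees(f.x[2]),np.round(res(f.x),1))
E
```

```text
[0.508  0.0228 0.042 ]
[0.4798 0.087  0.042 ]
[0.5356 0.1115 0.042 ]
[0.5632 0.047  0.042 ]
len [np.float64(0.07), np.float64(0.0609), np.float64(0.0702), np.float64(0.0603)]
holder c [0.5217 0.0671 0.042 ] yaw via y 23.39089405894917 via x 23.675041516436547
grip [0.5238 0.0622 0.096 ] yaw 22.023925673069865 [np.float64(0.0156), np.float64(0.0163), np.float64(0.016), np.float64(0.0157)]
w_st1 holes c [ 0.5468 -0.19    0.008 ] [np.float64(0.0927), np.float64(0.0914), np.float64(0.0922), np.float64(0.0927)]
w_st2 holes c [ 0.5465 -0.1904  0.008 ] [np.float64(0.0927), np.float64(0.0921), np.float64(0.0925), np.float64(0.0924)]
station [ 0.5466 -0.1902  0.4356  0.0527  0.0462] 24.957796063548507 [-0.  -0.3 -0.3 -0.2 -0.5 -0.1  0.3 -0.4  0.1 -0.4 -0.2 -0.6  0.3  1.2
  0.4  0.2  0.1  0.2 -0.2  0.1  0.1  0.1  0.3  0.1 -0.  -0.4 -0.4  0.7]
```

The measurements agree with each other: holder sides 60/70 mm, handle 16 mm, handle offset 5.3 mm toward holder −y, hole residuals under 1 px. Grasping the pick and hovering over the socket.

```bash
cat >> h.py <<'E'
HY=23.5; SC=np.array([.5466,-.1902]); SY=25.0
def st(x,y,hz):  # hook foot in station frame (m), hook z world -> TCP pos
    c,s=np.cos(np.radians(SY)),np.sin(np.radians(SY))
    return [SC[0]+c*x-s*y, SC[1]+s*x+c*y, hz+DZ]
DZ=0.059
SO=[180,0,SY-180]; HO=[180,0,HY-180]
def say(t): print(t,round(robot.current_time_s(),2),np.round(robot.current_tool_pos(),4),np.round(robot.current_contact_force(),2),round(robot.current_finger_gap(),3))
E
python3 - <<'E'
from h import *
g=[.5238,.0622]
robot.move_to(g+[.135],HO); say('above')
robot.line_to(g+[.069],velocity=.1); say('at')
fingers.gripper_to(0.0,force=70); robot.pause(.2); say('gripped')
robot.line_to(g+[.155],velocity=.12); say('up')
robot.move_to(st(-.012,-.00525,.100),SO); robot.pause(.3); say('over')
im=vision.grab_frame('wrist'); b=vision.grab_frame('scene')
cv2.imwrite('pics/f.png',np.hstack([im[:,56:456,::-1],cv2.resize(b[100:292,60:260,::-1],(400,384))]))
E
```

```text
above 5.9 [0.5255 0.0605 0.136 ] [-0.27 -0.92  0.28] 1.002
at 6.71 [0.5246 0.0619 0.0695] [ 0.3   1.19 -0.04] 1.0
gripped 7.55 [0.5241 0.0623 0.0693] [-0.29 -0.62  2.78] 0.175
up 8.42 [0.5229 0.0622 0.1541] [-0.52 -0.48 -1.64] 0.176
over 9.74 [ 0.5384 -0.1985  0.159 ] [ 1.09  0.32 -1.2 ] 0.177
```

View pics/f.png

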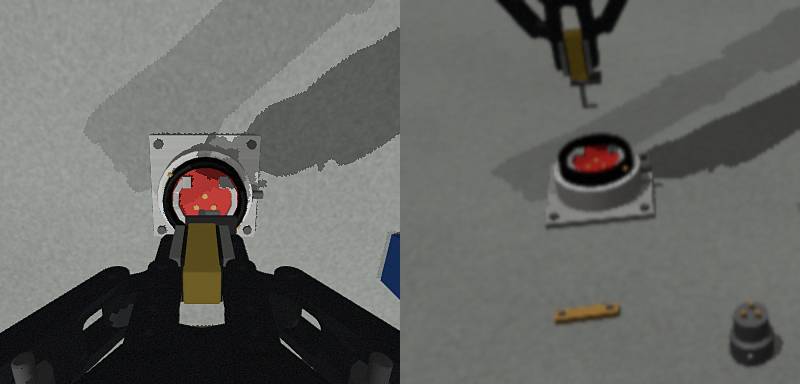

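The wrist half shows the handle held at (200,260) with the socket just ahead of it. The scene half shows the hook at (590,100) pointing right, which is +y. Now a gentle touch on the disc inside the ring.

```bash
python3 - <<'E'
from h import *
robot.line_to(st(-.010,-.00525,.060),SO,velocity=.08); robot.pause(.2); say('hover')
F=np.array([robot.current_contact_force() for _ in range(3)]);print(F.round(2))
r=robot.line_to(st(-.010,-.00525,.033),SO,velocity=.012,f_stop=3.0); print(r); say('touch')
robot.pause(.2); say('t')
E
```

```text
hover 10.69 [ 0.5402 -0.1995  0.1197] [-1.37 -0.95 -1.87] 0.181
[[-1.37 -0.95 -1.87]
 [-1.37 -0.95 -1.87]
 [-1.37 -0.95 -1.87]]
True
touch 12.26 [ 0.5397 -0.1992  0.0981] [ 0.3  -0.01  4.03] 0.178
t 12.46 [ 0.5397 -0.1992  0.0979] [ 1.75 -0.77  3.95] 0.178
```

Disc top is at about 0.0405, so the rim is at about 0.052, in agreement with sight (0.0527). Pressing to about 10 N, then sliding to the gap and under the +y lug.

```bash
sed -i 's/^DZ=.*/DZ=0.0593/' h.py; python3 - <<'E'
from h import *
say('0')
robot.line_to(st(-.010,-.00525,.0368),SO,velocity=.015,f_stop=7.5); robot.pause(.2); say('pressed')
fz=[]
for _ in range(5): robot.pause(.04); fz.append(robot.current_contact_force()[2])
print(np.round(fz,2))
if np.mean(fz)<12:
    print(robot.line_to(st(-.017,-.00525,.0368),SO,velocity=.02,f_stop=6)); robot.pause(.1); say('gap')
    print(robot.line_to(st(-.017,.007,.0368),SO,velocity=.02,f_stop=6)); robot.pause(.2); say('under')
    c,s=np.cos(np.radians(SY)),np.sin(np.radians(SY)); d=np.array(robot.current_tool_pos()[:2])-SC
    print('hook in station',[c*d[0]+s*d[1],-s*d[0]+c*d[1]])
b=vision.grab_frame('scene'); cv2.imwrite('pics/g.png',cv2.resize(b[140:220,110:210,::-1],(600,480),interpolation=cv2.INTER_CUBIC))
E
```

```text
0 12.46 [ 0.5397 -0.1992  0.0979] [ 1.75 -0.77  3.95] 0.178
pressed 12.91 [ 0.5398 -0.1992  0.0966] [-1.24  0.01  6.46] 0.176
[5.46 6.38 5.88 5.92 6.37]
False
gap 13.72 [ 0.5352 -0.2015  0.0968] [3.14 2.03 5.55] 0.179
False
under 14.68 [ 0.5283 -0.1922  0.0965] [ 3.08 -3.86  5.98] 0.178
hook in station [np.float64(-0.017451007267992005), np.float64(0.005958555109787715)]
```

View pics/g.png

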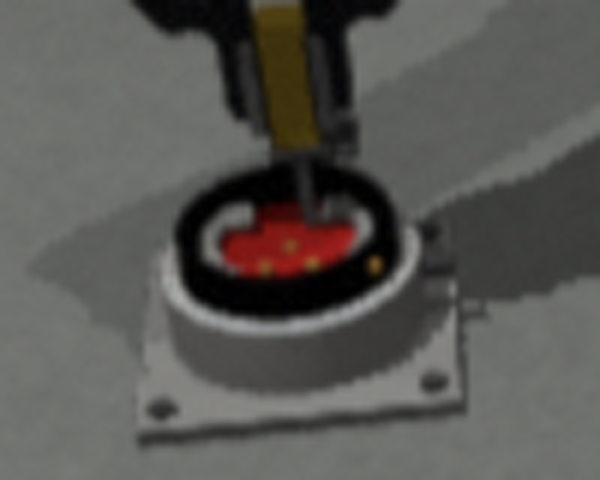

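The scene crop shows the shank at (305,195) beside the right (+y) lug at (345,210). Forces are low, so the hook appears to be under it. Lifting along the arc in small steps and watching the force.

```bash
cat >> h.py <<'E'
def arc(th,y=.0075):
    c,s=np.cos(th),np.sin(th)
    return st(.026-.043*c-.00375*s, y, .043+.043*s-.00375*c-.002)
E
python3 - <<'E'
from h import *
for th in (.06,.12,.2,.3):
    r=robot.line_to(arc(th),SO,velocity=.025,f_stop=10); robot.pause(.05); say((th,r))
    if r: break
b=vision.grab_frame('scene'); cv2.imwrite('pics/h.png',cv2.resize(b[140:220,110:210,::-1],(600,480),interpolation=cv2.INTER_CUBIC))
E
```

```text
(0.06, False) 15.05 [ 0.5266 -0.1898  0.0984] [ 0.03 -0.83  2.01] 0.179
(0.12, False) 15.35 [ 0.5265 -0.1898  0.1006] [ 1.35 -0.89 -4.4 ] 0.175
(0.2, False) 15.69 [ 0.527  -0.1898  0.1045] [-0.88  0.46 -5.34] 0.177
(0.3, False) 16.07 [ 0.5282 -0.1899  0.1094] [-3.24  2.09 -4.16] 0.177
```

View pics/h.png

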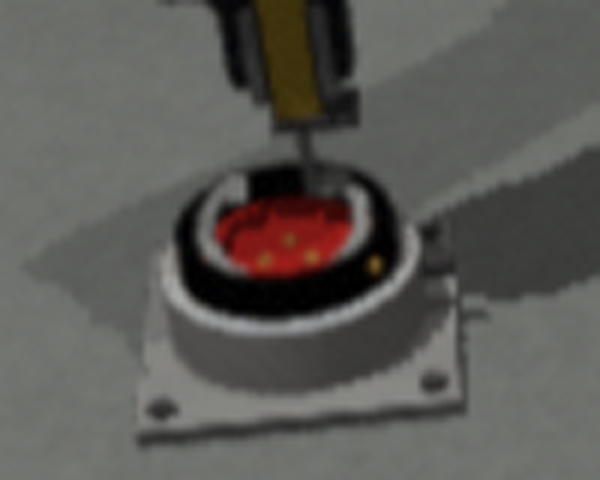

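The ring is visibly tilting up (left lug now at (235,185)) with about 3 N of lift. Continuing to 0.88 rad.

```bash
python3 - <<'E'
from h import *
for th in (.4,.5,.6,.7,.8,.88):
    r=robot.line_to(arc(th),SO,velocity=.03,f_stop=10); robot.pause(.03); say((th,r))
    if r: break
robot.pause(.3)
b=vision.grab_frame('scene'); cv2.imwrite('pics/i.png',cv2.resize(b[120:220,110:210,::-1],(600,600),interpolation=cv2.INTER_CUBIC))
E
```

```text
(0.4, False) 16.44 [ 0.5299 -0.1899  0.1139] [-1.92  0.74 -3.9 ] 0.178
(0.5, False) 16.77 [ 0.5316 -0.1893  0.1181] [-0.82  0.72 -3.51] 0.181
(0.6, False) 17.09 [ 0.5332 -0.1885  0.1219] [-1.3   1.16 -3.5 ] 0.174
(0.7, False) 17.42 [ 0.5351 -0.1876  0.1254] [-2.15  0.62 -3.03] 0.183
(0.8, False) 17.74 [ 0.5374 -0.1864  0.1288] [-1.99 -1.28 -3.72] 0.185
(0.88, False) 18.04 [ 0.5395 -0.1854  0.1313] [-4.11 -1.1  -2.53] 0.174
```

View pics/i.png

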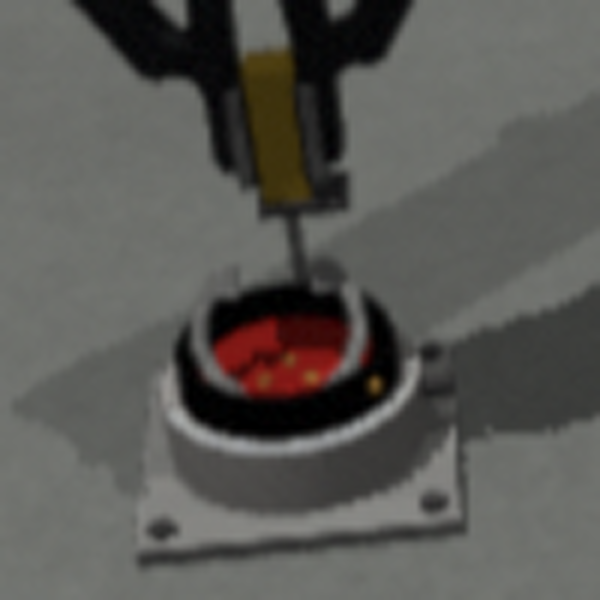

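The ring stands well open: lugs are clear above the rim at (225,280) and (325,270), and hook height 0.072 matches about 0.88 rad. Disengaging the hook and going back over the holder.

```bash
python3 - <<'E'
from h import *
th=.88; x0=.026-.043*np.cos(th)-.00375*np.sin(th); z0=.0717
print(robot.line_to(st(x0-.004,.0075,z0-.003),SO,velocity=.04,f_stop=8)); say('off')
print(robot.line_to(st(x0-.004,-.00525,z0-.003),SO,velocity=.05,f_stop=6)); say('slid')
print(robot.line_to(st(x0-.024,-.00525,z0+.006),SO,velocity=.08,f_stop=6)); say('back')
robot.line_to(st(x0-.03,-.00525,.112),SO,velocity=.12); say('up')
g=[.5239,.0622]
robot.move_to(g+[.150],HO); robot.pause(.4); say('over holder')
b=vision.grab_frame('scene')
p=robot.current_tool_pos(); print(np.round(p,4),robot.current_eef_rot().round(2))
cv2.imwrite('pics/j.png',np.hstack([cv2.resize(b[120:220,110:210,::-1],(400,400),interpolation=cv2.INTER_CUBIC),cv2.resize(b[120:220,230:330,::-1],(400,400),interpolation=cv2.INTER_CUBIC)]))
E
```

```text
False
off 18.67 [ 0.5373 -0.1866  0.1286] [-0.26  0.36 -0.97] 0.176
False
slid 19.07 [ 0.5415 -0.1991  0.1281] [ 0.79 -0.13 -1.72] 0.175
False
back 19.5 [ 0.5228 -0.2075  0.1376] [-0.2   0.36 -1.35] 0.179
up 19.94 [ 0.5181 -0.2092  0.1714] [-0.43  1.1  -1.79] 0.176
over holder 21.4 [0.524  0.0615 0.1501] [-0.11  0.72  0.29] 0.176
[0.524  0.0617 0.15  ] [-180.      0.   -156.55]
```

View pics/j.png

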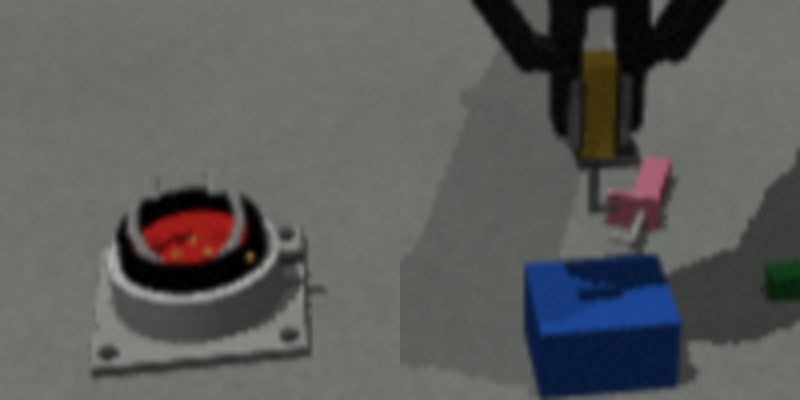

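The left half shows the ring still standing open. The right half shows the pick upright over the blue holder with its hook at (600,205). Inserting with a force guard.

```bash
python3 - <<'E'
from h import *
g=[.5239,.0623]
r=robot.line_to(g+[.108],HO,velocity=.08); robot.pause(.2); say('at mouth')
r=robot.line_to(g+[.080],HO,velocity=.03,f_stop=5); say(r)
if not r:
    r=robot.line_to(g+[.0692],HO,velocity=.02,f_stop=5); robot.pause(.1); say(r)
E
```

```text
at mouth 22.32 [0.5244 0.0623 0.1086] [-0.23 -0.27 -0.96] 0.177
False 23.41 [0.5242 0.0623 0.0802] [ 1.44 -0.53 -0.03] 0.179
True 24.05 [0.5236 0.0622 0.0693] [ 0.76 -0.03  5.13] 0.177
```

Collar contact came exactly at the original height. Releasing and backing off, then checking.

```bash
python3 - <<'E'
from h import *
fingers.gripper_to(1.0); robot.pause(.2); say('open')
robot.line_to([.5239,.0623,.17],velocity=.12)
Rt=np.array(vision.calibration('wrist')['T_tool_cam']); off=R.from_euler('xyz',[180,0,-157],degrees=True).apply(Rt[:3,3])
robot.move_to([.52-off[0],.066-off[1],.21],[180,0,-157]); robot.pause(.4); say('look')
p,ro=robot.current_tool_pos(),robot.current_eef_rot(); w=vision.grab_frame('wrist'); b=vision.grab_frame('scene'); t=vision.grab_frame('top')
K,T,_=campose('wrist',p,ro)
hs=cv2.cvtColor(w,cv2.COLOR_RGB2HSV); m=((hs[...,0]>20)&(hs[...,0]<32)&(hs[...,1]>110)).astype(np.uint8); m[160:]=0; m[:,:200]=0; m[:,320:]=0
(c,sz,a)=cv2.minAreaRect(cv2.findNonZero(m)); print('handle top px',c,sz,'world at .096',onz(*c,.096,K,T).round(4),'was .5238 .0622')
K,T,_=campose('top')
for l in ['plug','bar','boot','lamp']: print(l,[np.round(d['rect'],1).tolist() for d in recognise(l,'top')][:1])
cv2.imwrite('pics/k.png',np.hstack([cv2.resize(b[120:220,110:210,::-1],(400,400),interpolation=cv2.INTER_CUBIC),cv2.resize(w[56:156,207:307,::-1],(400,400))]))
E
```

```text
open 24.93 [0.5225 0.0622 0.0685] [0.17 0.01 0.06] 1.001
look 26.76 [0.5884 0.0938 0.2098] [0.6  0.69 0.46] 1.002
handle top px (253.0, 104.5) (19.0, 18.0) world at .096 [0.5227 0.0629 0.096 ] was .5238 .0622
plug [[266.2, 120.4, 14.0, 20.9]]
bar [[334.2, 119.7, 25.2, 21.5]]
boot [[373.9, 194.4, 32.1, 16.7]]
lamp [[139.6, 194.8, 20.9, 16.6]]
```

View pics/k.png

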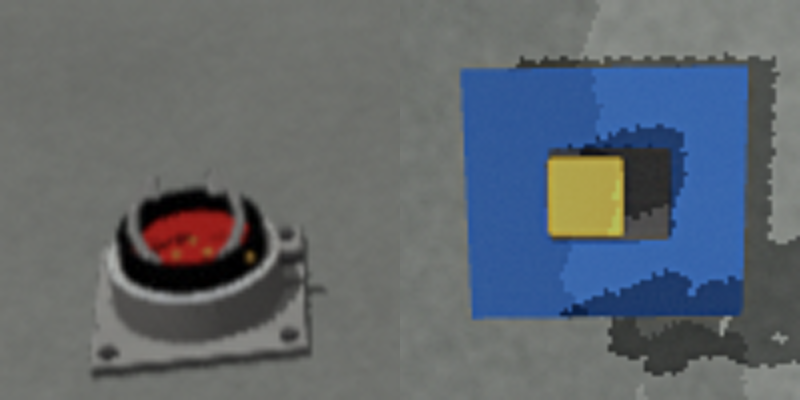

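The left half shows the ring still standing open. The right half shows the handle back in the slot, at the same spot (253,104 px) and the same size as at the start, upright. Handing in.

```bash
python3 - <<'E'
from h import *
workorder.close_job(); say('done')
E
```

```text
the job is handed in; nothing more can be done
the job is handed in; nothing more can be done
```

The job is handed in at about 27 s of the 51 s allowed; no verdict came back, so these are my own checks.

**What I did:** I took the yellow pick from its holder and found the disc by touch, which put the rim at about 52 mm (52.7 mm by sight). I pressed the disc about 3 mm with roughly 7.5 N and slid the hook under the +y lug. I swung the ring up to about 0.88 rad by hook position, unhooked, and put the pick back.

**Last checks:**
- **Ring:** the final picture shows it still standing open. Its angle comes from the hook's position, not from a direct reading.
- **Pick:** the collar touched down at the original height. The handle was within about 1.3 mm of where it started, and it looked upright and released.
- **Forces:** the readings I printed stayed below about 8 N on the station after allowing for offset. I did not record the peaks between readings.
- **Bystanders:** plug, bar and lamp were detected within about 2–3 pixels of their starting places.
- **Boot:** this check disagreed. The network's "boot" box in the last top picture fell on the test socket, a misdetection, so the boot's place was not confirmed. The arm only passed well above it and no contact was noticed.

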